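Tip the sample carton onto the photo board

TASK

Tip the standing sample carton over by pushing it high up, so that it falls flat, label up, inside the marked frame on the photo board; then push the lying carton along the board until its top end sits square against the metal stop bar. Only push it with the fingers: do not grip or lift it, and leave the other things on the counter where they are.

Things in the scene. Friction and masses are not known exactly. Their poses are not given: they have to be found in the camera images.
- board: Photo board fixed on the counter, direction varies: slab 290 (x) by 160 (y) by 6 thick. Origin: centre of its underside; z up. Aluminium stop bar across its +x end, 15 in x, 150 in y, top 16 above the slab, inner face at x = +125. The marked frame is drawn in 5 mm dark lines: inner edges at x = -90 (near line) and y = +65, -65; the stop bar's face closes it.
- carton: Closed stiff carton, 40 (x) by 70 (y) by 150 tall (z), about 0.3 kg, loose. Origin: centre of its bottom face. Starts upright on the board across the near line, front bottom edge 12 to 28 inside the frame, +x side facing the stop bar within 0.1 rad; blank white label on its -x side, so tipped towards the bar it lies label up, its top 30 to 60 short of the bar. Ordinary friction.
- carton_head (a point): Centre of the carton's top face, 150 along its z axis from its origin.
- weight: Bystander: steel knob-topped check weight, 38 across, 50 tall, loose, standing on the counter beside the board on the board's -y side, 110 to 135 from its centre line. Origin: centre of its underside.
- platter_cup (a point): Bystander: centre of the mouth of the aluminium cup on the wooden turntable right of the board. The disc is 260 across, its top 27 above the counter; it turns if pushed. Four cups (aluminium, blue plastic, copper, white porcelain), 62 across, 45 tall, are fixed on it, centred 80 from its upright axis; rims 72 above the counter.
- scoop: Bystander: red steel scoop lying loose on the counter to the left of the board, 220 long, 64 wide, 32 tall. Origin: on its underside where pan and handle meet; pan along +x, handle along -x.
- probe: Bystander: chrome T-shaped probe handle lying loose on the counter left of the board, beyond the scoop: cross bar 132 long and 22 thick along y, stem 97 long along +x. Origin: on the counter under the middle of the cross bar.
Things that resemble listed ones, but are neither listed nor needed, are in the scene too. What is meant by the carton is not blue, and is the larger of those in its own colour.

How it is judged:
On the way, in this order (a step that is already met when the one before it is completed fails the run):
1. the carton has been tipped over and lies flat, label up, inside the marked frame (angle between carton's own x axis and vertical above 3 rad and z of each of carton_head, carton in the frame of board below 0.034 m and x of carton in the frame of board between -0.096 and 0.13 m and y of carton in the frame of board between -0.032 and 0.032 m and x of carton_head in the frame of board between -0.096 and 0.13 m and y of carton_head in the frame of board between -0.032 and 0.032 m and linear speed of carton below 0.05 m/s), for 0.1 s.
2. the lying carton has been pushed up square against the stop bar (angle between carton's own x axis and vertical above 3 rad and z of each of carton_head, carton in the frame of board below 0.034 m and x of carton in the frame of board between -0.096 and 0.13 m and y of carton in the frame of board between -0.032 and 0.032 m and x of carton_head in the frame of board between -0.096 and 0.13 m and y of carton_head in the frame of board between -0.032 and 0.032 m and x of carton_head in the frame of board above 0.119 m and angle between the z axis of carton and the x axis of board, either way round below 0.07 rad), for 0.1 s.
At the end, for the whole second after the job is handed in: The carton lies flat on the board, label up (within 8 degrees), inside the marked frame, its top end within 6 mm of the stop bar and square to it within 4 degrees, its centre line within 32 mm of the frame's, at rest (all of step 2 and linear speed of carton below 0.02 m/s and angular speed of carton below 0.2 rad/s); the robot touches nothing.
It fails at once if the carton is lifted off the board (an end face's centre more than about 20 mm higher than tipping needs) (height (world z) of carton above 0.046 m or height (world z) of carton_head above 0.181 m).
It fails at once if the carton is taken between the fingers (x of the grasp point in the frame of carton between -0.014 and 0.014 m and y of the grasp point in the frame of carton between -0.029 and 0.029 m and z of the grasp point in the frame of carton between 0.006 and 0.144 m).
It fails at once if the check weight is knocked over or shifted more than 25 mm (distance of weight from where it was at the start of the episode above 0.025 m or angle between weight's own z axis and vertical above 0.6 rad).
It fails at once if the turntable with its cups (measured at one cup) is shifted more than 25 mm (distance of platter_cup from where it was at the start of the episode above 0.025 m).
It fails at once if the scoop or the probe handle is shifted more than 25 mm (distance of any of scoop, probe from where it was at the start of the episode above 0.025 m).
It also fails if it takes over 42 s, if anything falls off the work surface, if the arm or the gripper's body presses on something with over 40 N, if the wrist force passes 120 N, or if a joint passes its speed limit or range.

ROBOT

A 6-joint arm with a two-finger parallel gripper is mounted at the origin on the work surface. World frame = base frame: x ahead of the robot, y to its left, z up, the work surface at z = 0. Lengths are in m, angles in rad, forces in N, time in s.
With the tool pointing down it reaches from about 0.35 to 0.875 m from the base axis. Payload 4.2 kg.
Tool frame: the origin (TCP) lies at the very end of the fingers, on their centre line; the grasp point (between the pads) lies 19 mm behind it; z points along the fingers, x is the direction in which the jaws open and shut, and the axes are right-handed (so a half turn about z gives the same grasp; the last joint's range is limited). The gripper opens to 85 mm and grips with 20 to 120 N. Pads are 22 mm wide; open, the fingers measure 114 mm over their backs; the gripper's body (76 mm by 85 mm) begins 54 mm behind the grasp point. The pads swing forward as they close: fully open they stand 13 mm farther back than shut.
Start: joints at [1.397, 0.385, 0.008, 0, -1.194, -0.259], TCP at [0.262, 0.567, 0.231] pointing down, gripper open.
Joint ranges: [-3.14, 3.14], [-1.21, 2.06], [-1.07, 1.41], [-3.16, 2.05], [-2.99, -0.16], [-3.1, 3.1]. Speed limits (rad/s): [2.79, 2.79, 3.14, 3.14, 3.14, 3.14].

INTERFACE

Orientations are given as a unit quaternion [w, x, y, z].
In Python, from rig import get_state, snapshot, camera_params, close_job gives the robot as it stands.
- The arm moves only by the shell command python3 -m creep 'ROWS'. ROWS is JSON, a list of rows, each a list of 7 numbers: the turn, a rotation vector about the world's x, y, z in degrees, then the shift along the world's x, y, z in cm, then the finger opening in cm, from 0 to 8.54. In form: [[rx, ry, rz, x, y, z, hand], ...]. A call has 1 to 20 rows; each row is the pose to reach, as a shift and turn from the pose commanded when the call began; what a row does not reach only later rows make up. A row lasts 1/10 s, in which the tool goes at most 50 mm and 8.59 degrees, less where a joint would pass 70% of its speed; a pose out of reach is approached as far as the arm can. A call with a gripper value outside its range is refused whole. The fingers move at their own pace and stop on an object; the grip force is fixed at half the most. Time passes only in rows, so rows that repeat a pose let the fingers close. It gives the time, the measured TCP pose, the force and the opening at its end, in the units of the state.
- get_state(): the state, without advancing time (a new reading comes with each control period).
- snapshot(name): name is "scene" or "top" or "wrist"; returns the picture (384x512x3 uint8, red, green, blue); there is no depth.
- camera_params(name): a dict with "K" (3x3 intrinsics, pixels), "xyz" and "rotation" of the camera in the world; the wrist camera has in their place "tool_from_camera" (4x4, takes a point from camera to tool coordinates, whose origin is the TCP and whose axes are the tool frame's). Camera axes: x right, y down, z forward; pixel columns grow to the right and rows downward; lengths in m; the calibration is good to about 2 mm. A picture is of the moment at which its call begins: read the wrist's pose just before it. camera_params takes no time and is no camera call.
- close_job(): hands the job in, once; it reports no verdict.
The state is a dict: "t": time; "joint_positions": joint angles; "dq": joint speeds; "joint_efforts": joint torques, N m; "tool_pos": TCP position; "ee_rot": TCP orientation; "wrist_force": force on the tool from outside, world axes, zero at the start; "ft_torque": the same for the moment, N m; "width": opening from 0.0 (shut) to 1.0 (fully open).
Only numpy, scipy, OpenCV 4.12 (cv2) and the standard library are available. Lean on these libraries where they do the work, as an engineer would, in place of code of your own. Each camera call takes 0.05 s, during which the arm holds its last target.

## Working session

There is one attempt and no reset: what is moved stays moved. The work goes in short steps, Python scripts to look and compute and a shell command to move; the robot and the scene stay as the last step left them, time stands still between calls to the robot, and variables do not carry over. Pictures are saved under pics/ and viewed, and the job is handed in when it is done.

```bash
mkdir -p pics; ls; python3 - <<'E'
from rig import *
import cv2, numpy as np
s=get_state(); print(s)
for n in ["scene","top"]:
    im=snapshot(n); cv2.imwrite(f"pics/{n}0.png",im[:,:,::-1]); p=camera_params(n); print(n,p)
print(camera_params("wrist"))
E
```

```text
pics
{'t': 0.0, 'joint_positions': array([ 1.39658793e+00,  3.85513909e-01,  6.60447491e-03, -5.24673755e-04,
       -1.19400250e+00, -2.58586068e-01]), 'dq': array([ 0.00024225,  0.00070809, -0.00018368, -0.00107458, -0.00105954,
       -0.00035227]), 'joint_efforts': array([-1.39019294e-04, -3.92286336e+01,  1.88395929e+01,  4.18619916e+00,
       -4.77646419e-03, -1.53355995e-06]), 'tool_pos': array([0.26186674, 0.56683327, 0.23023517]), 'ee_rot': array([-8.95298922e-04, -5.38708809e-01,  8.42491330e-01, -6.13869926e-04]), 'wrist_force': array([ 0.11748832,  0.7882243 , -0.75903649]), 'ft_torque': array([-0.03517796, -0.00525184, -0.05143697]), 'width': 0.9995470289535153}
scene {'K': array([[384.27779352,   0.        , 253.40509118],
       [  0.        , 384.27779352, 190.82502572],
       [  0.        ,   0.        ,   1.        ]]), 'xyz': array([1.42015572, 0.27456404, 0.84240831]), 'rotation': array([-0.24872325,  0.50948683,  0.748697  , -0.34352979])}
top {'K': array([[403.62487188,   0.        , 254.7570373 ],
       [  0.        , 403.62487188, 191.71957295],
       [  0.        ,   0.        ,   1.        ]]), 'xyz': array([ 0.44039295, -0.01387402,  1.41996428]), 'rotation': array([-0.02850891,  0.71245967, -0.69979343,  0.04333144])}
{'K': array([[280.97736045,   0.        , 254.12233602],
       [  0.        , 280.97736045, 195.75772493],
       [  0.        ,   0.        ,   1.        ]]), 'tool_from_camera': array([[ 9.99997463e-01,  9.70209777e-04, -2.03275420e-03,
         5.69955585e-04],
       [-2.72258737e-04,  9.47923715e-01,  3.18497343e-01,
        -8.12624740e-02],
       [ 2.23590514e-03, -3.18495981e-01,  9.47921574e-01,
        -1.43137977e-01],
       [ 0.00000000e+00,  0.00000000e+00,  0.00000000e+00,
         1.00000000e+00]])}
```

View pics/scene0.png

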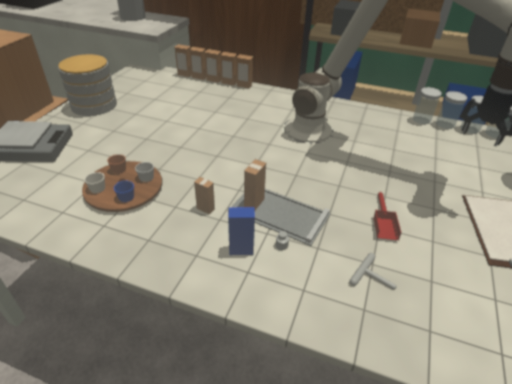

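View pics/top0.png

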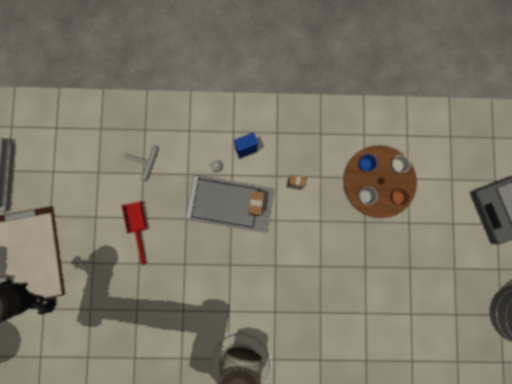

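The top view shows the board at about (230,203), with its stop bar on the left at (193,200). A brown carton stands at its right end (257,203), a small brown box at (297,182), a blue box at (247,145), and the weight at (216,166). Next I'll enlarge both views.

```bash
cat > h.py <<'E'
import numpy as np, cv2
from rig import *
from scipy.spatial.transform import Rotation as R
def rot(q): return R.from_quat([q[1],q[2],q[3],q[0]]).as_matrix()
def cam(n,s=None):
    p=camera_params(n)
    if n=="wrist":
        T=p["tool_from_camera"]; Rt=rot(s["ee_rot"])
        return p["K"],Rt@T[:3,:3],s["tool_pos"]+Rt@T[:3,3]
    r=np.array(p["rotation"]); 
    return p["K"],(rot(r) if r.size==4 else r),np.array(p["xyz"])
def ray(c,uv,z):
    K,Rc,o=c; d=Rc@np.linalg.inv(K)@np.array([uv[0],uv[1],1.]); return o+d*(z-o[2])/d[2]
def proj(c,P):
    K,Rc,o=c; q=K@(Rc.T@(np.asarray(P,float)-o)); return q[:2]/q[2]
def crop(im,x0,y0,x1,y1,k,name):
    cv2.imwrite("pics/"+name,cv2.resize(im[y0:y1,x0:x1,::-1],None,fx=k,fy=k,interpolation=cv2.INTER_CUBIC))
E
python3 - <<'E'
from h import *
a=cv2.imread("pics/top0.png")[:,:,::-1]; b=cv2.imread("pics/scene0.png")[:,:,::-1]
crop(a,180,120,320,245,5,"c_top.png"); crop(b,180,140,350,265,4,"c_sc.png")
t=cam("top"); print(t[1])
E
```

```text
[[ 0.01682308 -0.99467853  0.10164449]
 [-0.99961986 -0.01895279 -0.02002322]
 [ 0.02184311 -0.101269   -0.99461926]]
```

View pics/c_top.png

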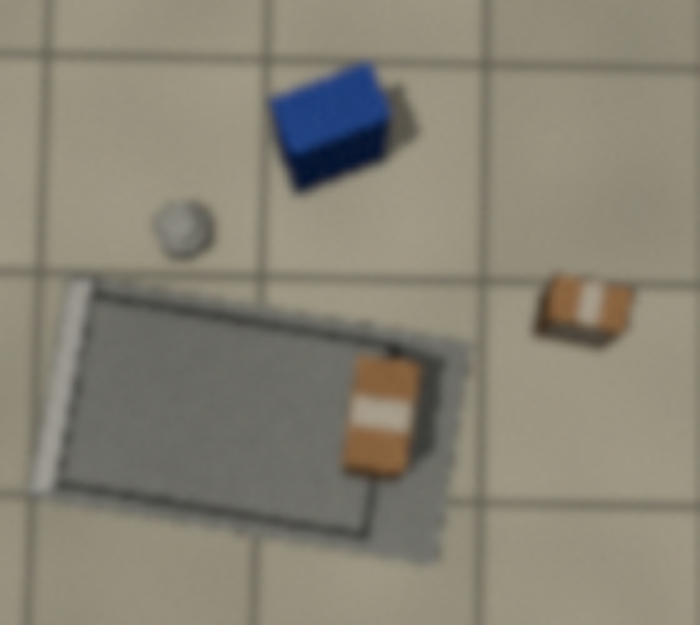

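View pics/c_sc.png

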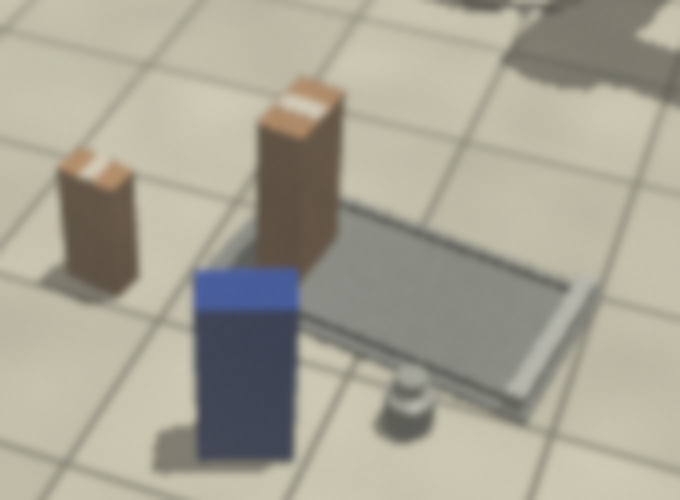

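The carton is the brown one standing on the board: crop pixel (380,415), or top image (256,203). The other candidates are the small brown box at (297,182), which is smaller and off the board, and the blue one at (247,145), which is excluded by colour. The crops confirm this choice. Now I'll measure the board and carton.

```bash
python3 - <<'E'
from h import *
a=cv2.imread("pics/top0.png"); t=cam("top")
hsv=cv2.cvtColor(a,cv2.COLOR_BGR2HSV).astype(int)
for p in [(197,179),(220,205),(268,215),(190,210),(225,235),(265,190),(256,195),(255,203)]: print(p,hsv[p[1],p[0]])
# slab: low sat
S=hsv[...,1]; H=hsv[...,0]
m=((S<28)).astype(np.uint8); 
br=((H<20)&(S>90)).astype(np.uint8)
roi=np.zeros_like(m); roi[170:236,184:277]=1
m=(m|br)*roi
m=cv2.morphologyEx(m,cv2.MORPH_CLOSE,np.ones((5,5))); m=cv2.morphologyEx(m,cv2.MORPH_OPEN,np.ones((3,3)))
c=max(cv2.findContours(m,0,1)[0],key=cv2.contourArea); r=cv2.minAreaRect(c); bx=cv2.boxPoints(r); print(r)
P=[ray(t,p,0.006) for p in bx]; print(np.round(P,3))
print([round(np.linalg.norm(P[i]-P[i-1]),3) for i in range(4)])
b2=br*roi; c2=max(cv2.findContours(b2,0,1)[0],key=cv2.contourArea);r2=cv2.minAreaRect(c2); b2x=cv2.boxPoints(r2);print(r2)
Q=[ray(t,p,0.156) for p in b2x]; print(np.round(Q,3),[round(np.linalg.norm(Q[i]-Q[i-1]),3) for i in range(4)])
v=cv2.resize(a,None,fx=5,fy=5,interpolation=cv2.INTER_CUBIC)
for b,col in((bx,(0,255,0)),(b2x,(255,0,255))): cv2.polylines(v,[(b*5+2).astype(int)],1,col,1)
cv2.imwrite("pics/meas.png",v[600:1225,900:1600])
E
```

```text
(197, 179) [ 23  17 123]
(220, 205) [ 30  14 106]
(268, 215) [ 26  18 111]
(190, 210) [ 25  18 154]
(225, 235) [ 23  42 146]
(265, 190) [25 17 88]
(256, 195) [ 14 139 134]
(255, 203) [ 19  41 166]
((229.50241088867188, 203.29827880859375), (82.55728149414062, 45.221927642822266), 9.659893035888672)
[[ 0.486  0.199  0.006]
 [ 0.643  0.178  0.006]
 [ 0.6   -0.11   0.006]
 [ 0.443 -0.085  0.006]]
[np.float64(0.288), np.float64(0.159), np.float64(0.291), np.float64(0.159)]
((255.0, 209.5), (9.0, 12.0), 90.0)
[[ 0.527 -0.022  0.156]
 [ 0.528 -0.06   0.156]
 [ 0.5   -0.06   0.156]
 [ 0.499 -0.022  0.156]] [np.float64(0.028), np.float64(0.038), np.float64(0.028), np.float64(0.038)]
```

View pics/meas.png

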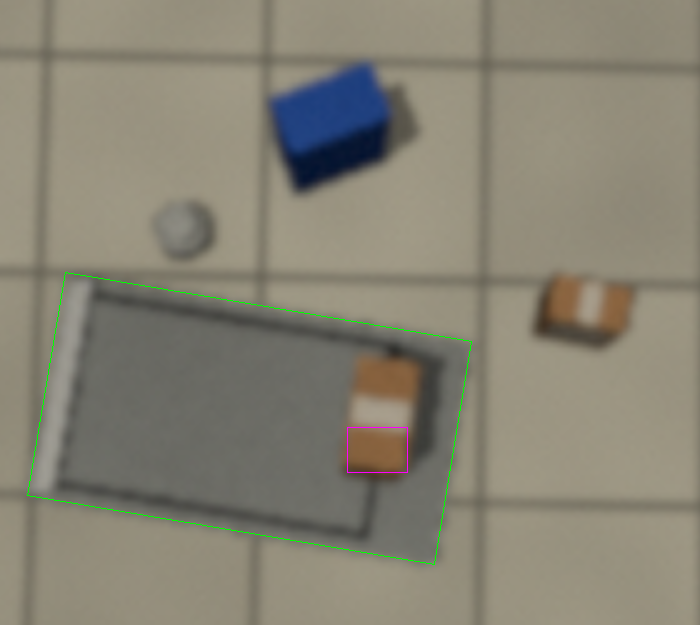

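```bash
cat >> h.py <<'E'
BC=np.array([0.543,0.0455]); BX=np.array([0.043,0.286]); BX/=np.linalg.norm(BX); BY=np.array([-BX[1],BX[0]])
def tob(P): d=np.asarray(P)[:2]-BC; return np.array([d@BX,d@BY])
def fromb(x,y): return BC+x*BX+y*BY
E
python3 - <<'E'
from h import *
a=cv2.imread("pics/top0.png"); t=cam("top")
k=cv2.resize(a,None,fx=5,fy=5,interpolation=cv2.INTER_CUBIC)[600:1225,900:1600]
h=cv2.cvtColor(k,cv2.COLOR_BGR2HSV).astype(int)
# bright brown or white, inside carton window
w=np.zeros(h.shape[:2],bool); w[340:490,335:432]=1
m=(w&((h[...,1]>70)&(h[...,2]>105)|(h[...,2]>135))).astype(np.uint8)
m=cv2.morphologyEx(m,cv2.MORPH_CLOSE,np.ones((9,9)))
c=max(cv2.findContours(m,0,1)[0],key=cv2.contourArea); r=cv2.minAreaRect(c); b=cv2.boxPoints(r)
def full(p): return (np.array(p)+[900,600]+.5)/5-.5
P=[ray(t,full(p),0.156) for p in b]; print(r); print(np.round(P,3),[round(np.linalg.norm(P[i]-P[i-1]),3) for i in range(4)])
C=np.mean(P,0); print("carton c",C,"in board",tob(C), [tob(p).round(3) for p in P])
print("board angle",np.degrees(np.arctan2(BX[1],BX[0])))
e=[P[i]-P[i-1] for i in range(4)]; e=max(e,key=np.linalg.norm); print("carton y angle",np.degrees(np.arctan2(e[1],e[0])))
cv2.polylines(k,[b.astype(int)],1,(0,255,0),1); 
# lines of frame projected
for q in ([(-.09,.065),(.125,.065)],[(-.09,-.065),(.125,-.065)],[(-.09,-.065),(-.09,.065)]):
    pp=[((proj(t,[*fromb(*x),.006])+.5)*5-.5-[900,600]).astype(int) for x in q]; cv2.line(k,tuple(map(int,pp[0])),tuple(map(int,pp[1])),(0,0,255),1)
cv2.imwrite("pics/meas2.png",k)
# others
print("weight",tob(ray(t,full((183,228)),0.045)),ray(t,full((183,228)),0.045))
print("blue",[ray(t,full(q),0.15).round(3) for q in((270,100),(370,63),(388,108),(295,150))])
print("small brown",[ray(t,full(q),0.1).round(3) for q in((555,275),(633,287),(622,335),(550,315))])
print("cups rim far", ray(t,(345,180),0.03))
E
```

```text
((380.6311340332031, 413.1710205078125), (65.08616638183594, 112.27104949951172), 8.595911026000977)
[[ 0.504 -0.018  0.156]
 [ 0.574 -0.027  0.156]
 [ 0.569 -0.068  0.156]
 [ 0.499 -0.058  0.156]] [np.float64(0.041), np.float64(0.071), np.float64(0.041), np.float64(0.071)]
carton c [ 0.53653656 -0.04293744  0.156     ] in board [-0.08841548 -0.00675716] [array([-0.069,  0.029]), array([-0.067, -0.042]), array([-0.108, -0.042]), array([-0.109,  0.028])]
board angle 81.44964274112726
carton y angle 172.27992655726618
weight [ 0.06553358 -0.11866045] [0.67008505 0.09266294 0.045     ]
blue [array([0.737, 0.031, 0.15 ]), array([ 0.762, -0.032,  0.15 ]), array([ 0.733, -0.045,  0.15 ]), array([0.704, 0.014, 0.15 ])]
small brown [array([ 0.634, -0.158,  0.1  ]), array([ 0.627, -0.21 ,  0.1  ]), array([ 0.595, -0.203,  0.1  ]), array([ 0.608, -0.155,  0.1  ])]
cups rim far [ 0.62954497 -0.35611172  0.03      ]
```

View pics/meas2.png

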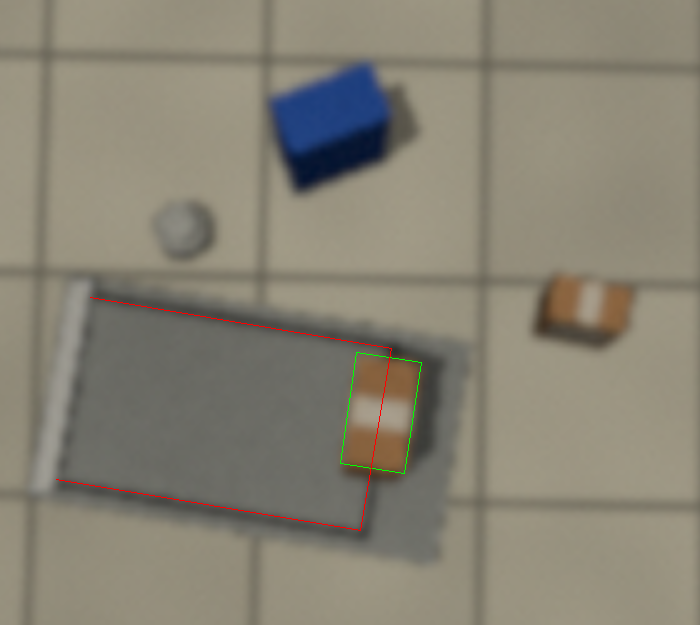

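Board and carton measure at their stated sizes (290x160 and 41x71), and the front edge is about 21 mm inside the frame. The weight is at board y = -119 mm, so the board's direction is consistent. I'll move above and behind the carton with the jaw axis across the board and check from the wrist camera.

```bash
python3 -m creep '[[0,0,-73.5,26.6,-67,4,3],[0,0,-73.5,26.6,-67,4,3],[0,0,-73.5,26.6,-67,4,3],[0,0,-73.5,26.6,-67,4,3],[0,0,-73.5,26.6,-67,4,3],[0,0,-73.5,26.6,-67,4,3],[0,0,-73.5,26.6,-67,4,3],[0,0,-73.5,26.6,-67,4,3],[0,0,-73.5,26.6,-67,4,3],[0,0,-73.5,26.6,-67,4,3],[0,0,-73.5,26.6,-67,4,3],[0,0,-73.5,26.6,-67,4,3],[0,0,-73.5,26.6,-67,4,3],[0,0,-73.5,26.6,-67,4,3],[0,0,-73.5,26.6,-67,4,3],[0,0,-73.5,26.6,-67,4,3],[0,0,-73.5,26.6,-67,4,3],[0,0,-73.5,26.6,-67,4,3],[0,0,-73.5,26.6,-67,4,3]]'
python3 - <<'E'
from h import *
s=get_state(); im=snapshot("wrist"); print(s["t"],s["tool_pos"],s["joint_positions"].round(2),s["wrist_force"],s["width"])
np.save("s1.npy",s,allow_pickle=True)
cv2.imwrite("pics/w1.png",im[:,:,::-1])
print(rot(s["ee_rot"])[:,0])
E
```

```text
t: 2.0
tool_pos: [0.5278, -0.1016, 0.2714]
ee_rot: [0.0, 0.071, 0.997, 0.0]
wrist_force: [-0.2, -0.1, -0.9]
width: 0.346
2.0 [ 0.52778084 -0.10156212  0.27142775] [ 0.11  0.21 -0.14 -0.   -1.22 -0.25] [-0.1575409  -0.08911158 -0.90531161] 0.3461829621040472
[-9.89791511e-01  1.42522850e-01 -5.48666029e-05]
```

View pics/w1.png

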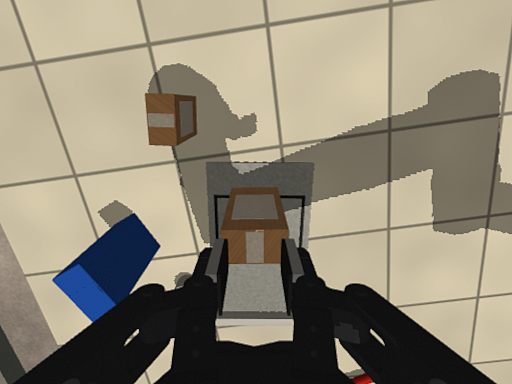

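The wrist view from behind shows the carton's white label on its -x face at about (256,207), the top face at (256,245), the slab's near edge at row 163 and the near line at row 197. Now I'll measure from a crop.

```bash
python3 - <<'E'
from h import *
a=cv2.imread("pics/w1.png"); crop(a[:,:,::-1],195,150,330,280,5,"c_w1.png")
s=np.load("s1.npy",allow_pickle=True).item(); c=cam("wrist",s)
print("cam",c[2])
# predicted pixels
for n,x,y,z in [("slab back L",-.145,-.08,.006),("slab back R",-.145,.08,.006),("near line L",-.09,-.065,.006),("near line R",-.09,.065,.006)]:
    print(n,proj(c,[*fromb(x,y),z]).round(1))
E
```

```text
cam [ 0.51517702 -0.18295399  0.41455271]
slab back L [204.1 161.2]
slab back R [312.6 161.9]
near line L [215.7 196.5]
near line R [300.2 197.1]
```

View pics/c_w1.png

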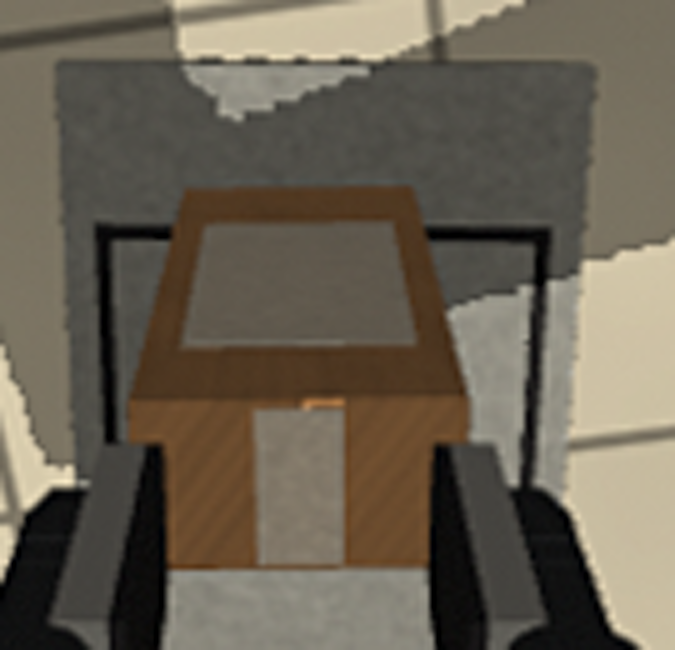

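```bash
python3 - <<'E'
from h import *
s=np.load("s1.npy",allow_pickle=True).item(); c=cam("wrist",s)
f=lambda p:(195+p[0]/5,150+p[1]/5)
for n,p,z in [("slabL",(57,62),.006),("slabR",(595,62),.006),("nearL in",(113,243),.006),("nearR in",(538,240),.006),("cbL",(183,188),.006),("cbR",(412,188),.006),("ctL",(130,400),.156),("ctR",(468,400),.156),("tfL",(168,568),.156),("tfR",(425,568),.156)]:
    P=ray(c,f(p),z); print(n,P.round(4),tob(P).round(4))
print("tcp",tob(s["tool_pos"]), "tool x ang",np.degrees(np.arctan2(*rot(s["ee_rot"])[[1,0],0])))
E
```

```text
slabL [ 0.5975 -0.1075  0.006 ] [-0.1432 -0.0767]
slabR [ 0.4404 -0.0849  0.006 ] [-0.1442  0.0821]
nearL in [ 0.5916 -0.0494  0.006 ] [-0.0867 -0.0621]
nearR in [ 0.4619 -0.0318  0.006 ] [-0.0885  0.0687]
cbL [ 0.5672 -0.0639  0.006 ] [-0.1045 -0.0402]
cbR [ 0.4983 -0.054   0.006 ] [-0.105   0.0294]
ctL [ 0.5663 -0.0648  0.156 ] [-0.1056 -0.0394]
ctR [ 0.4985 -0.0551  0.156 ] [-0.1061  0.0291]
tfL [ 0.5654 -0.0251  0.156 ] [-0.0665 -0.0326]
tfR [ 0.5115 -0.0174  0.156 ] [-0.0669  0.0218]
tcp [-0.14769037 -0.00681498] tool x ang 171.8061408842335
```

The wrist measurement shows the carton square to the board within about 0.5°. Its back face is at board x = -105 mm and its centre line about 8 mm to the -y side, so the push direction is (0.143, 0.990). I'm descending behind it and approaching.

```bash
python3 -m creep '[[0,0,0,0,0,-5,3],[0,0,0,0,0,-10,3],[0,0,0,0,0,-14.7,3],[0,0,0,0,0,-14.7,3],[0,0,0,0.14,1,-14.7,3],[0,0,0,0.29,2,-14.7,3],[0,0,0,0.36,2.5,-14.7,3],[0,0,0,0.36,2.5,-14.7,3]]'
python3 - <<'E'
from h import *
s=get_state();im=snapshot("wrist");cv2.imwrite("pics/w2.png",im[:,:,::-1]);print(tob(s["tool_pos"]))
im=snapshot("scene");crop(im,180,120,350,265,4,"c_sc2.png")
E
```

```text
t: 2.85
tool_pos: [0.5331, -0.0764, 0.1264]
ee_rot: [0.002, 0.071, 0.997, 0.0]
wrist_force: [-0.1, 0.8, 0.5]
width: 0.355
[-0.12204384 -0.00830798]
```

View pics/c_sc2.png

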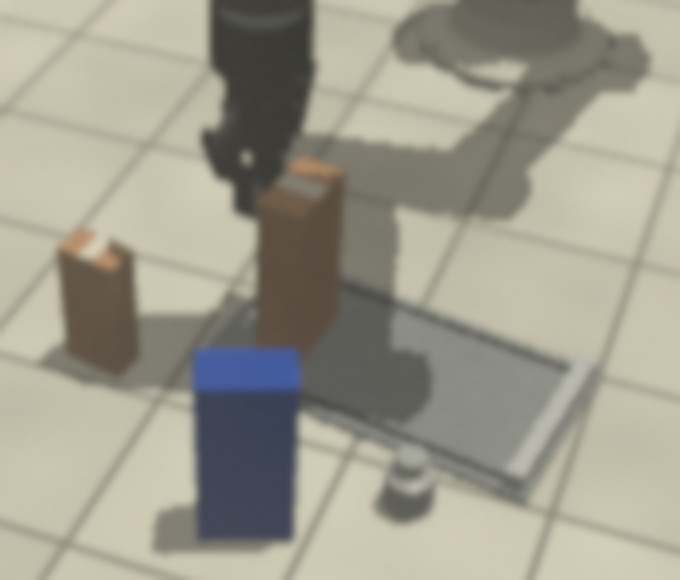

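View pics/w2.png

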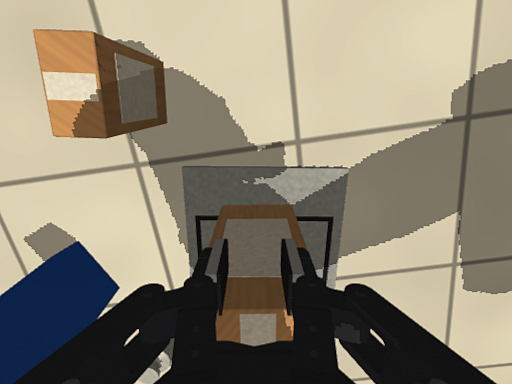

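The fingers stand just behind the upper back face of the still-standing carton (scene crop (250,200), wrist (250,260)). I'm pushing slowly.

```bash
python3 -m creep '[[0,0,0,0.06,0.4,0,3],[0,0,0,0.11,0.8,0,3],[0,0,0,0.17,1.2,0,3],[0,0,0,0.23,1.6,0,3],[0,0,0,0.28,2.0,0,3],[0,0,0,0.34,2.4,0,3],[0,0,0,0.4,2.8,0,3]]'
python3 - <<'E'
from h import *
s=get_state();im=snapshot("wrist");cv2.imwrite("pics/w3.png",im[:,:,::-1]);print(tob(s["tool_pos"]))
im=snapshot("scene");crop(im,180,120,350,265,4,"c_sc3.png")
E
```

```text
t: 3.65
tool_pos: [0.5357, -0.0492, 0.1243]
ee_rot: [-0.0, 0.072, 0.997, -0.0]
wrist_force: [0.2, -0.6, 0.5]
width: 0.352
[-0.09476152 -0.00690749]
```

View pics/c_sc3.png

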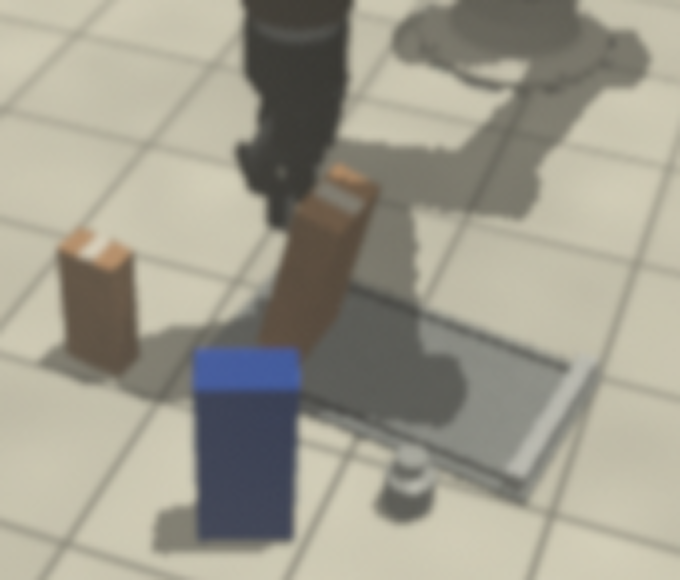

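The carton is leaning about 12° and pivoting on its front edge. I'll push it a little further so it falls.

```bash
python3 -m creep '[[0,0,0,0.06,0.4,0,3],[0,0,0,0.11,0.8,0,3],[0,0,0,0.17,1.2,0,3],[0,0,0,0.23,1.6,0,3],[0,0,0,0.23,1.6,0,3],[0,0,0,0.23,1.6,0,3],[0,0,0,0.23,1.6,0,3],[0,0,0,0.23,1.6,0,3]]'
python3 - <<'E'
from h import *
s=get_state();im=snapshot("wrist");cv2.imwrite("pics/w4.png",im[:,:,::-1]);print(tob(s["tool_pos"]))
im=snapshot("scene");crop(im,180,120,350,265,4,"c_sc4.png")
E
```

```text
t: 4.55
tool_pos: [0.538, -0.0338, 0.1243]
ee_rot: [-0.0, 0.072, 0.997, 0.0]
wrist_force: [-0.4, 0.4, 0.3]
width: 0.348
[-0.07911929 -0.00679694]
```

View pics/c_sc4.png

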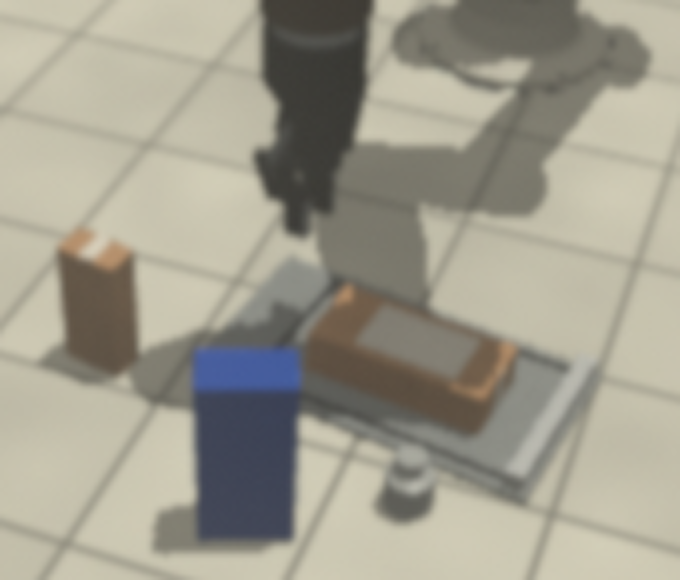

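View pics/w4.png

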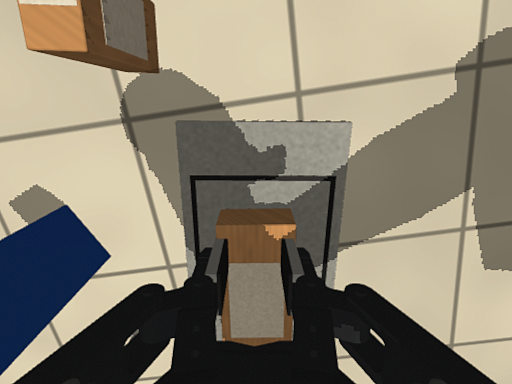

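The carton lies flat with its label up. In the wrist view its near end's bottom edge is at about row 208, inside the near line at row 178. I'll measure that end.

```bash
python3 - <<'E'
from h import *
a=cv2.imread("pics/w4.png"); crop(a[:,:,::-1],170,110,360,260,4,"c_w4.png")
np.save("s4.npy",get_state(),allow_pickle=True)
E
```

```text
(no output)
```

View pics/c_w4.png

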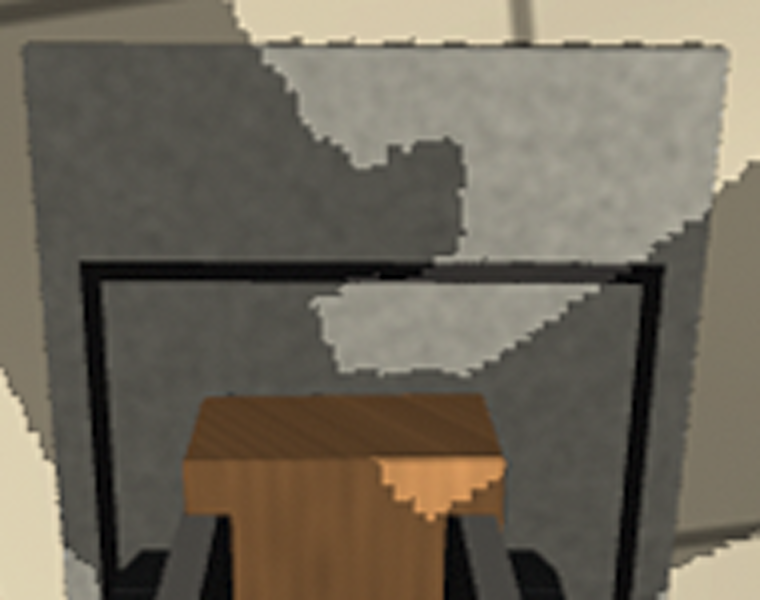

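```bash
python3 - <<'E'
from h import *
s=np.load("s4.npy",allow_pickle=True).item(); c=cam("wrist",s)
f=lambda p:(170+p[0]/4,110+p[1]/4)
for n,p,z in [("slabL",(25,43),.006),("slabR",(727,47),.006),("nearL in",(102,281),.006),("nearR in",(641,283),.006),("botL",(205,396),.006),("botR",(486,394),.006),("topL",(184,459),.046),("topR",(505,458),.046)]:
    P=ray(c,f(p),z); print(n,P.round(4),tob(P).round(4))
print("tcp",s["tool_pos"],tob(s["tool_pos"]))
E
```

```text
slabL [ 0.5973 -0.1083  0.006 ] [-0.144  -0.0766]
slabR [ 0.4409 -0.0846  0.006 ] [-0.1438  0.0816]
nearL in [ 0.5919 -0.0513  0.006 ] [-0.0885 -0.0627]
nearR in [ 0.4633 -0.0321  0.006 ] [-0.0886  0.0673]
botL [ 0.5727 -0.0185  0.006 ] [-0.0588 -0.0389]
botR [ 0.5032 -0.0089  0.006 ] [-0.0597  0.0312]
topL [ 0.5725 -0.0195  0.046 ] [-0.0599 -0.0389]
topR [ 0.5041 -0.0098  0.046 ] [-0.0605  0.0303]
tcp [ 0.5379754  -0.03374039  0.12429745] [-0.07910673 -0.0068126 ]
```

The near end is at board x ≈ -60 mm and the head about 36 mm short of the bar. The carton is square within about 0.6° with its centre line about 6 mm off. I'll back off, go low behind the end face, and approach.

```bash
python3 -m creep '[[0,0,0,-0.62,-2.56,0,3],[0,0,0,-0.62,-2.56,0,3],[0,0,0,-0.62,-2.56,-4,3],[0,0,0,-0.62,-2.56,-8,3],[0,0,0,-0.62,-2.56,-10.4,3],[0,0,0,-0.62,-2.56,-10.4,3],[0,0,0,-0.62,-2.56,-10.4,3]]'
python3 - <<'E'
from h import *
s=get_state();im=snapshot("wrist");cv2.imwrite("pics/w5.png",im[:,:,::-1]);print(tob(s["tool_pos"]))
E
```

```text
t: 5.35
tool_pos: [0.5324, -0.0591, 0.0206]
ee_rot: [0.0, 0.072, 0.997, -0.0]
wrist_force: [-0.0, 0.5, 1.0]
width: 0.351
[-0.10499608 -0.00506835]
```

View pics/w5.png

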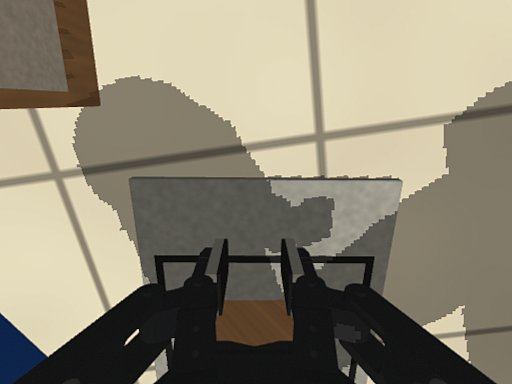

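The low fingers stand behind the carton's end at (255,300), with about 34 mm of gap. I'll push 60 mm of the estimated 70 mm.

```bash
python3 -m creep '[[0,0,0,0.15,1,0,3],[0,0,0,0.29,2,0,3],[0,0,0,0.37,2.5,0,3],[0,0,0,0.44,3,0,3],[0,0,0,0.51,3.5,0,3],[0,0,0,0.57,3.9,0,3],[0,0,0,0.62,4.2,0,3],[0,0,0,0.66,4.5,0,3],[0,0,0,0.70,4.8,0,3],[0,0,0,0.74,5.1,0,3],[0,0,0,0.79,5.4,0,3],[0,0,0,0.83,5.7,0,3],[0,0,0,0.86,5.9,0,3],[0,0,0,0.88,6,0,3],[0,0,0,0.88,6,0,3]]'
python3 - <<'E'
from h import *
s=get_state();np.save("s6.npy",s,allow_pickle=True);im=snapshot("wrist");cv2.imwrite("pics/w6.png",im[:,:,::-1]);print(tob(s["tool_pos"]))
im=snapshot("scene");crop(im,180,120,350,265,4,"c_sc6.png")
im=snapshot("top");cv2.imwrite("pics/top6.png",im[:,:,::-1]);crop(im,180,150,290,245,6,"c_top6.png")
E
```

```text
t: 6.9
tool_pos: [0.5406, 0.0011, 0.0202]
ee_rot: [0.0, 0.072, 0.997, 0.0]
wrist_force: [-0.0, -2.0, 1.7]
width: 0.348
[-0.04428451 -0.00428133]
```

View pics/c_sc6.png

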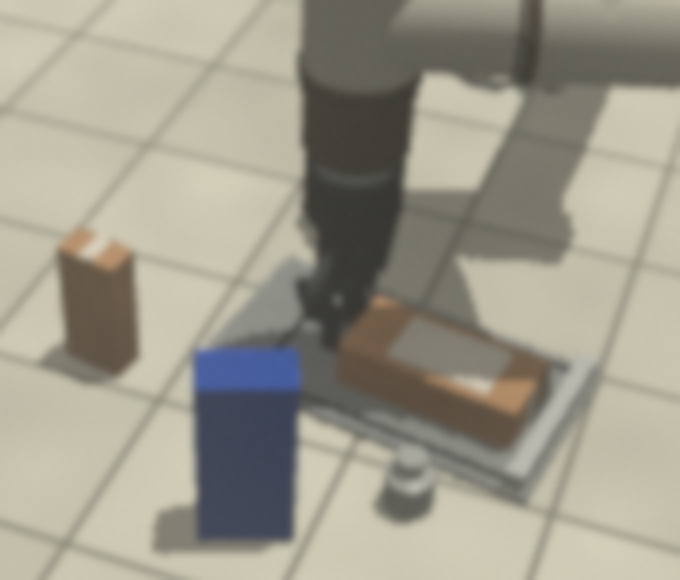

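View pics/c_top6.png

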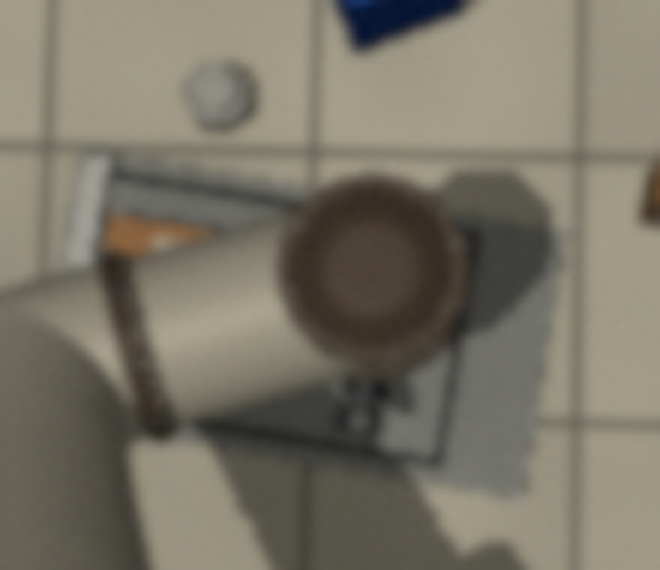

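The carton is sliding along straight, with a contact force of about 2 N. A gap to the bar of roughly 1 cm remains at scene crop (550,400). I'm creeping the rest, watching the force.

```bash
python3 -m creep '[[0,0,0,0.03,0.2,0,3],[0,0,0,0.06,0.4,0,3],[0,0,0,0.09,0.6,0,3],[0,0,0,0.10,0.7,0,3],[0,0,0,0.12,0.8,0,3],[0,0,0,0.12,0.8,0,3]]'; python3 -m creep '[[0,0,0,0.015,0.1,0,3],[0,0,0,0.03,0.2,0,3],[0,0,0,0.03,0.2,0,3]]'
```

```text
t: 7.65
tool_pos: [0.5418, 0.0091, 0.0202]
ee_rot: [-0.0, 0.072, 0.997, 0.0]
wrist_force: [-0.3, -0.6, -0.6]
width: 0.35
t: 7.95
tool_pos: [0.5414, 0.01, 0.0202]
ee_rot: [-0.001, 0.073, 0.997, -0.001]
wrist_force: [-0.4, -4.3, 0.6]
width: 0.356
```

```bash
python3 -m creep '[[0,0,0,0.015,0.1,0,3],[0,0,0,0.03,0.2,0,3],[0,0,0,0.03,0.2,0,3]]'
python3 - <<'E'
from h import *
s=get_state();print(s["wrist_force"],s["ft_torque"],s["tool_pos"])
im=snapshot("scene");crop(im,240,170,350,265,6,"c_sc7.png")
E
```

```text
t: 8.25
tool_pos: [0.541, 0.0102, 0.0203]
ee_rot: [-0.002, 0.073, 0.997, -0.002]
wrist_force: [-0.2, -12.2, 2.4]
width: 0.35
[ -0.17383803 -12.19885803   2.36548555] [-3.44335711  0.05294814 -0.27160403] [0.54095568 0.01022892 0.02026852]
```

View pics/c_sc7.png

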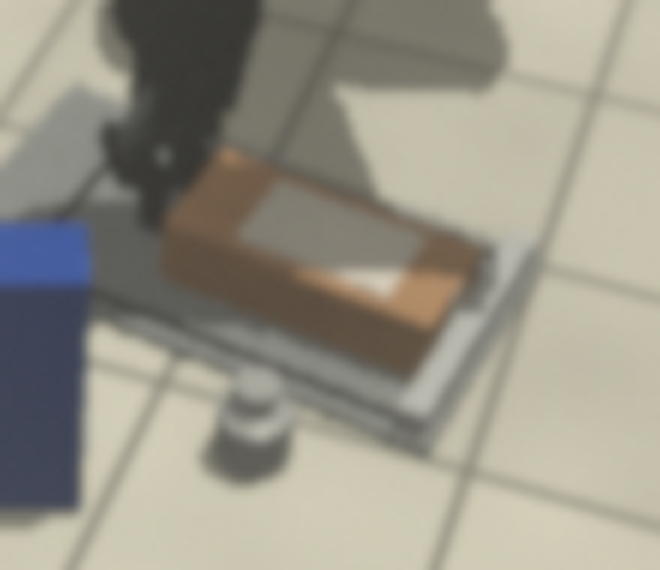

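The force has risen to 12 N with the TCP stalled, and the scene view shows the head against the bar at crop (440,310). One more light press to square it, then I'll withdraw straight back, raise, and check.

```bash
python3 -m creep '[[0,0,0,0.015,0.1,0,3],[0,0,0,0.015,0.1,0,3],[0,0,0,0.015,0.1,0,3]]'; python3 -m creep '[[0,0,0,-0.07,-0.5,0,3],[0,0,0,-0.29,-2,0,3],[0,0,0,-0.58,-4,0,3],[0,0,0,-0.58,-4,5,3],[0,0,0,-0.58,-6,10,3],[0,0,0,-1,-9,15,3],[0,0,0,-1,-9,20,3],[0,0,0,-1,-9,20,3],[0,0,0,-1,-9,20,3]]'
python3 - <<'E'
from h import *
s=get_state();np.save("s8.npy",s,allow_pickle=True);im=snapshot("wrist");cv2.imwrite("pics/w8.png",im[:,:,::-1])
im=snapshot("scene");cv2.imwrite("pics/sc8.png",im[:,:,::-1])
im=snapshot("top");cv2.imwrite("pics/top8.png",im[:,:,::-1]);crop(im,180,150,290,245,6,"c_top8.png")
print(s["wrist_force"])
E
```

```text
t: 8.6
tool_pos: [0.5409, 0.0103, 0.0203]
ee_rot: [-0.002, 0.073, 0.997, -0.002]
wrist_force: [0.1, -16.5, 2.4]
width: 0.354
t: 9.5
tool_pos: [0.5338, -0.0764, 0.2231]
ee_rot: [0.003, 0.073, 0.997, 0.001]
wrist_force: [0.0, 1.5, -1.1]
width: 0.35
[ 0.01498844  1.53798205 -1.06617476]
```

View pics/w8.png

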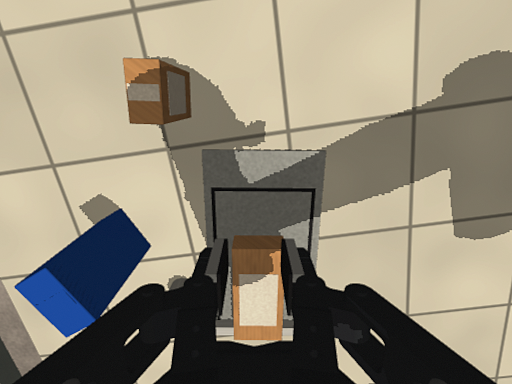

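View pics/c_top8.png

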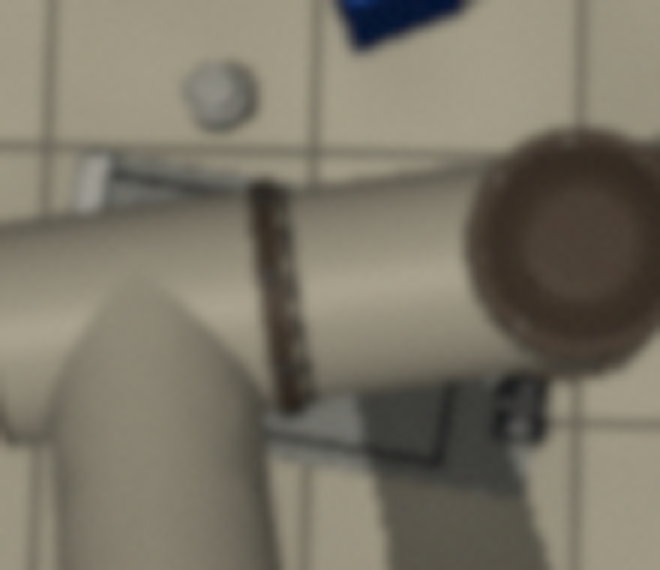

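The arm blocks the top view, so I'm moving aside to get a clear look.

```bash
python3 -m creep '[[0,0,0,-8,-22,8,3],[0,0,0,-8,-22,8,3],[0,0,0,-8,-22,8,3],[0,0,0,-8,-22,8,3],[0,0,0,-8,-22,8,3],[0,0,0,-8,-22,8,3],[0,0,0,-8,-22,8,3]]'
python3 - <<'E'
from h import *
im=snapshot("scene");cv2.imwrite("pics/sc9.png",im[:,:,::-1]);crop(im,240,170,350,265,6,"c_sc9.png")
im=snapshot("top");cv2.imwrite("pics/top9.png",im[:,:,::-1]);crop(im,175,120,305,245,5,"c_top9.png")
E
```

```text
t: 10.35
tool_pos: [0.4518, -0.2966, 0.2982]
ee_rot: [-0.002, 0.073, 0.997, 0.001]
wrist_force: [0.1, -0.4, -0.4]
width: 0.349
```

View pics/c_sc9.png

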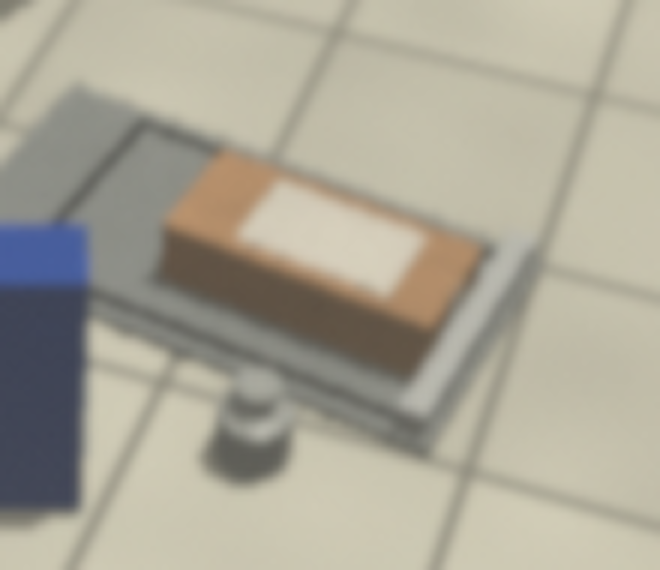

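View pics/c_top9.png

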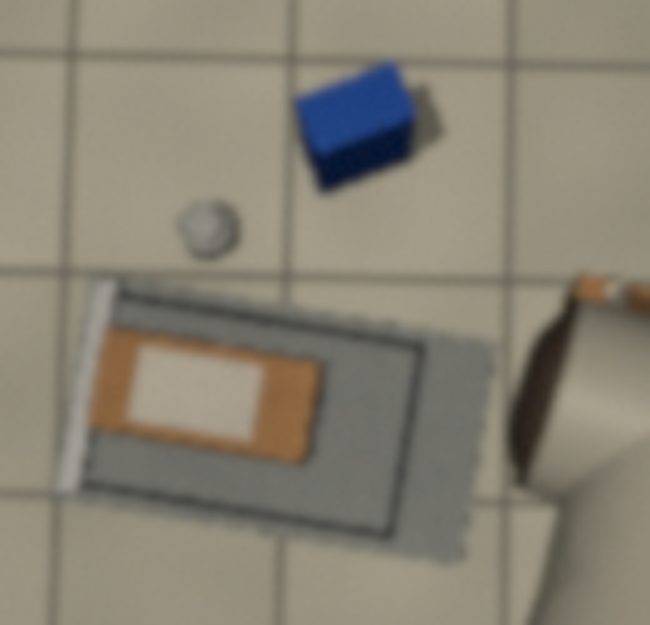

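The head rests against the bar and the label is up. Now I'll check this with numbers.

```bash
python3 - <<'E'
from h import *
t=cam("top"); a=cv2.imread("pics/top9.png")
k=cv2.resize(a,None,fx=5,fy=5,interpolation=cv2.INTER_CUBIC)[600:1225,875:1525]
h=cv2.cvtColor(k,cv2.COLOR_BGR2HSV).astype(int)
w=np.zeros(h.shape[:2],bool); w[315:475,84:335]=1
m=(w&(h[...,1]>75)&(h[...,2]>90)).astype(np.uint8)
c=max(cv2.findContours(m,0,1)[0],key=cv2.contourArea); r=cv2.minAreaRect(c); b=cv2.boxPoints(r)
full=lambda p:(np.array(p)+[875,600]+.5)/5-.5
P=[ray(t,full(p),.046) for p in b]; print(r,[tob(p).round(4) for p in P],[round(np.linalg.norm(P[i]-P[i-1]),3) for i in range(4)])
e=max((P[i]-P[i-1] for i in range(4)),key=np.linalg.norm); print("ang",np.degrees(np.arctan2(e[1],e[0])))
q=[ray(t,full(p),.022) for p in((116,290),(87,487))];print("bar inner top edge",[tob(x).round(4) for x in q])
d=q[0]-q[1];print("bar ang",np.degrees(np.arctan2(d[1],d[0])))
w=ray(t,full((209,228)),.045);print("weight",w)
E
```

```text
((205.051513671875, 394.59857177734375), (222.58338928222656, 106.55696105957031), 9.70039176940918) [array([0.1227, 0.0312]), array([ 0.1236, -0.0416]), array([-0.0285, -0.0413]), array([-0.0286,  0.0315])] [np.float64(0.151), np.float64(0.073), np.float64(0.152), np.float64(0.073)]
ang -98.66101273846641
bar inner top edge [array([ 0.1233, -0.0683]), array([0.1184, 0.0699])]
bar ang -6.51074310055205
weight [0.67009914 0.09197621 0.045     ]
```

```bash
python3 -c "
from rig import *
print(get_state()['wrist_force']); print(close_job())"
```

```text
[ 0.13422618  0.2360137  -0.59129624]
the job is handed in; nothing more can be done
None
```

I tipped the carton over with a slow push high on its back face. It fell flat, label up, inside the frame. I then pushed it by its bottom end until the head met the stop bar, where the tool stalled at about 16 N, and handed the job in at about 10.5 s of the 42 s. The hand-in reports no verdict.

**Last checks, from a clear top view:**
- **Against the bar:** the head is at board x ≈ 123 mm by camera, with the bar's face at 125 mm. That fits contact within the 2 mm calibration.
- **Square:** the carton axis is at 81.3° and the board axis at 81.4°.
- **Centred:** the centre line is about 5 mm off the frame's in the top view, and about 8 mm allowing for the offset between top and wrist views.
- **Bystanders:** the weight is unmoved to within 1 mm. The scoop, probe and turntable were not measured again, but the arm stayed well above or clear of them.
- **Robot:** it is clear of everything, with the wrist force under 1 N.

**Disagreements:** the top and wrist views differed by 2–3 mm on where the board lies. My rough pick of the bar's edge in the blurred top view came out about 2° off the board outline. I trusted the outline and the stall at the bar.

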